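# Put the reagents and flasks back in their places

## Robot

A 6-joint arm with a two-finger parallel gripper is mounted at the origin on the work surface. World frame = base frame: x ahead of the robot, y to its left, z up, the work surface at z = 0. Lengths are in m, angles in rad, forces in N, time in s.
With the tool pointing down it reaches from about 0.3 to 0.875 m from the base axis. Payload 4.2 kg.
Tool frame: the origin (TCP) lies at the very end of the fingers, on their centre line; the grasp point (between the pads) lies 19 mm behind it; z points along the fingers, x is the direction in which the jaws open and shut, and the axes are right-handed (so a half turn about z gives the same grasp; the last joint's range is limited). The gripper opens to 85 mm and grips with 20 to 120 N. Pads are 22 mm wide; open, the fingers measure 114 mm over their backs; the gripper's body (76 mm by 85 mm) begins 54 mm behind the grasp point. The pads swing forward as they close: fully open they stand 13 mm farther back than shut.
Start: joints at [-1.239, 0.32, 1.565, -0, 1.257, -0.02], TCP at [0.198, -0.54, 0.231] pointing down, gripper open.
Joint ranges: [-3.11, 3.11], [-0.84, 2.01], [0.21, 2.61], [-1.34, 4.49], [0.05, 2.63], [-2.56, 2.56]. Speed limits (rad/s): [2.57, 2.57, 3.14, 3.14, 3.14, 3.14].

## Interface

Orientations are given as a 3x3 rotation matrix whose columns are the frame's x, y, z axes.
In Python, from station import arm, vision gives the robot as it stands. The module is installed in compiled form; this text tells all that it offers.
- The arm moves only by the tool drive_tool, never from a script. Its argument "moves" is a list of rows, each a list of 3 entries, a list of its own where there are three numbers: the shift along the tool's x, y, z in cm, then the turn, a rotation vector about the tool's x, y, z in rad, then the opening, from -1 (shut) to 1 (fully open), so that 0 is half open. A call has 1 to 5 rows; each row is the pose to reach, as a shift and turn from the pose commanded when the call began, along the tool's axes at that moment; what a row does not reach only later rows make up. A row lasts 1/10 s, in which the tool goes at most 50 mm and 8.59 degrees, less where a joint would pass 70% of its speed; a pose out of reach is approached as far as the arm can. A call with a gripper value outside its range is refused whole. The fingers move at their own pace and stop on an object; the grip force is fixed at half the most. Time passes only in rows, so rows that repeat a pose let the fingers close. It gives the time, the measured TCP pose, the force and the opening at its end, in the units of the state.
- arm.sense(): the state, without advancing time (a new reading comes with each control period).
- vision.snapshot(name): name is "side" or "top" or "wrist"; returns (picture, depth): 480x640x3 uint8, blue, green, red; 480x640 float32, m along the optical axis (not along the pixel's ray), 0 where there is no reading.
- vision.get_calibration(name): a dict with "fx", "fy", "cx", "cy" (pixels), "dist" ([k1, k2, p1, p2, k3] as OpenCV has them; the pictures are not rectified), "rvec" (rotation vector, rad) and "tvec" (3), from world to camera coordinates, as OpenCV has them; the wrist camera has in their place "hand_eye" (4x4, takes a point from camera to tool coordinates, whose origin is the TCP and whose axes are the tool frame's). Camera axes: x right, y down, z forward; pixel columns grow to the right and rows downward; lengths in m; the calibration is good to about 2 mm. A picture is of the moment at which its call begins: read the wrist's pose just before it. get_calibration takes no time and is no camera call.
- arm.hand_in(): hands the job in, once; it reports no verdict.
The state is a dict: "clock": time; "joint_pos": joint angles; "joint_velocities": joint speeds; "joint_torque": joint torques, N m; "tcp_pos": TCP position; "tcp_rot": TCP orientation; "contact_force": force on the tool from outside, world axes, zero at the start; "wrist_torque": the same for the moment, N m; "grip_width": opening from 0.0 (shut) to 1.0 (fully open).
Only numpy, scipy, OpenCV 4.12 (cv2) and the standard library are available. Lean on these libraries where they do the work, as an engineer would, in place of code of your own. Each camera call takes 0.05 s, during which the arm holds its last target.

## Task

Tidy the lab bench: stand each reagent bottle upright in the drip tray of its own colour, and each amber flask upright inside the cork ring of its size (large flask in the large ring, small flask in the small ring). Set everything down gently, without dropping or tipping it, let go, and leave the crucible and the rubber bung where they are.

Things in the scene. Friction and masses are not known exactly. Their poses are not given: they have to be found in the camera images.
- orange_bottle: loose square white plastic reagent bottle with orange band and orange screw cap: body 56 x 56 mm and 94 mm high, tapering shoulder to 102 mm, neck 30 mm across up to 112 mm, round cap 36 mm across from 112 to 138 mm (its top); 0.18 to 0.35 kg. Origin: centre of its underside; z up through the cap, x and y square to the sides. It goes in the orange tray, any way round
- blue_bottle: loose square white plastic reagent bottle with blue band and blue screw cap: body 56 x 56 mm and 94 mm high, tapering shoulder to 102 mm, neck 30 mm across up to 112 mm, round cap 36 mm across from 112 to 138 mm (its top); 0.18 to 0.35 kg. Origin: centre of its underside; z up through the cap, x and y square to the sides. It goes in the blue tray, any way round
- large_flask: larger of two loose amber glass conical flasks with a fixed white stopper (red disc on top): base 74 mm across, cone up to a neck 26 mm across from 88 to 118 mm, stopper 34 mm across from 118 to 138 mm (top at 139 mm); 0.14 to 0.28 kg. Origin: centre of its underside; z up its axis
- small_flask: smaller of two loose amber glass conical flasks with a fixed white stopper (red disc on top): base 52 mm across, cone up to a neck 20 mm across from 52 to 74 mm, stopper 28 mm across from 74 to 92 mm (top at 93 mm); 0.056 to 0.112 kg. Origin: centre of its underside; z up its axis
- orange_tray: orange shallow square plastic drip tray, open on top, fixed to the bench: 90 x 90 mm outside, 80 x 80 mm inside, walls 14 mm high, floor 5 mm thick. Origin: centre of its underside, on the bench; z up, x and y along its sides
- blue_tray: blue shallow square plastic drip tray, open on top, fixed to the bench: 90 x 90 mm outside, 80 x 80 mm inside, walls 14 mm high, floor 5 mm thick. Origin: centre of its underside, on the bench; z up, x and y along its sides
- large_ring: larger of two cork rings lying flat, fixed to the bench: 116 mm outside, 90 mm inside diameter, 14 mm high, open through to the bench, so that the flask stands on the bench inside it. Origin: its centre, on the bench; z up
- small_ring: smaller of two cork rings lying flat, fixed to the bench: 94 mm outside, 68 mm inside diameter, 14 mm high, open through to the bench, so that the flask stands on the bench inside it. Origin: its centre, on the bench; z up
- crucible: small white porcelain crucible, loose, 38 mm across and 30 mm high, to be left where it is. Origin: centre of its underside
- bung: small black rubber bung, loose, 31 mm across and 26 mm high, to be left where it is. Origin: centre of its underside
There are look-alikes about, which are no part of the job. Leave any purple look-alike of the large_flask alone.

How it is judged:
At the end, for the whole second after the job is handed in: Each bottle stands on the floor of the tray of its colour (within 18 mm of centre, underside below 9 mm), each flask on the bench in the ring of its size (within 12 mm of centre, underside below 5 mm), all upright within 0.1 rad and at rest (under 0.02 m/s) (horizontal distance between orange_bottle and orange_tray below 0.018 m and z of orange_bottle in the frame of orange_tray below 0.009 m and angle between each of orange_bottle, blue_bottle, large_flask, small_flask's own z axis and vertical below 0.1 rad and linear speed of each of orange_bottle, blue_bottle, large_flask, small_flask below 0.02 m/s and horizontal distance between blue_bottle and blue_tray below 0.018 m and z of blue_bottle in the frame of blue_tray below 0.009 m and horizontal distance between large_flask and large_ring below 0.012 m and z of large_flask in the frame of large_ring below 0.005 m and horizontal distance between small_flask and small_ring below 0.012 m and z of small_flask in the frame of small_ring below 0.005 m); the robot touches nothing.
It fails at once if a bottle or flask is tipped by more than 35 degrees (angle between any of orange_bottle, blue_bottle, large_flask, small_flask's own z axis and vertical above 0.61 rad).
It fails at once if a bottle or flask is dropped: it falls freely, touching nothing, faster than 0.5 m/s ((contact force between orange_bottle and anything else below 0.01 N and linear speed of orange_bottle above 0.5 m/s) or (contact force between blue_bottle and anything else below 0.01 N and linear speed of blue_bottle above 0.5 m/s) or (contact force between large_flask and anything else below 0.01 N and linear speed of large_flask above 0.5 m/s) or (contact force between small_flask and anything else below 0.01 N and linear speed of small_flask above 0.5 m/s)).
It fails at once if the crucible or the bung is moved more than 30 mm from its place (distance of any of crucible, bung from where it was at the start of the episode above 0.03 m).
It also fails if it takes over 112 s, if anything falls off the work surface, if the arm or the gripper's body presses on something with over 40 N, if the wrist force passes 120 N, or if a joint passes its speed limit or range.

## Working session

There is one attempt and no reset: what is moved stays moved. The work goes in short steps, Python scripts to look and compute and a tool call to move; the robot and the scene stay as the last step left them, time stands still between calls to the robot, and variables do not carry over. Pictures are saved under pics/ and viewed, and the job is handed in when it is done.

Besides the shell and the picture viewer there is one more tool, called after ">>>" as name(argument=value, ...) on one line, values as JSON. drive_tool: Moves the arm, as the interface text tells. Its arguments: {"type":"object","properties":{"moves":{"type":"array","items":{"type":"array"}}},"required":["moves"]}

```bash
mkdir -p pics; python3 - <<'E'
from station import arm, vision
import cv2,numpy as np
s=arm.sense()
for k,v in s.items(): print(k,np.round(v,3).tolist())
for n in ("top","side"):
    p,d=vision.snapshot(n); cv2.imwrite(f"pics/{n}0.png",p); np.save(f"pics/{n}0.npy",d); cv2.imwrite
    print(n,vision.get_calibration(n), (d>0).mean())
print(vision.get_calibration("wrist"))
E
```

```text
clock 0.0
joint_pos [-1.239, 0.32, 1.566, 0.0, 1.257, -0.02]
joint_velocities [0.0, 0.0, 0.001, 0.002, 0.002, 0.001]
joint_torque [-0.0, -41.552, -23.416, -0.0, 0.008, -0.0]
tcp_pos [0.198, -0.539, 0.23]
tcp_rot [[0.345, -0.939, -0.001], [-0.939, -0.345, 0.002], [-0.002, -0.0, -1.0]]
contact_force [-0.95, 0.442, 0.28]
wrist_torque [-0.034, 0.033, -0.006]
grip_width 0.999
top {'fx': 486.05744494361926, 'fy': 486.05744494361926, 'cx': 317.39910907103797, 'cy': 236.90725228573427, 'dist': array([-0.03195909,  0.        ,  0.        ,  0.        ,  0.        ]), 'rvec': array([ 2.11277121, -2.15078616,  0.16964902]), 'tvec': array([-0.05168802,  0.54473516,  1.14595198])} 0.9959602864583333
side {'fx': 513.7279324308839, 'fy': 513.7279324308839, 'cx': 317.2654369093333, 'cy': 234.16074742688758, 'dist': array([-0.125016,  0.      ,  0.      ,  0.      ,  0.      ]), 'rvec': array([ 0.32271722, -2.71157899,  1.32113218]), 'tvec': array([0.49020528, 0.14201754, 1.23291854])} 0.9958919270833333
{'fx': 419.9157790530529, 'fy': 419.9157790530529, 'cx': 321.94156621645584, 'cy': 235.42630894205743, 'dist': array([-0.03433549,  0.        ,  0.        ,  0.        ,  0.        ]), 'hand_eye': array([[ 9.99999554e-01, -9.15668880e-04,  2.31585087e-04,
        -8.60335961e-04],
       [ 8.14041809e-04,  9.59908069e-01,  2.80313819e-01,
        -6.98356013e-02],
       [-4.78975035e-04, -2.80313506e-01,  9.59908386e-01,
        -1.43089521e-01],
       [ 0.00000000e+00,  0.00000000e+00,  0.00000000e+00,
         1.00000000e+00]])}
```

View pics/top0.png

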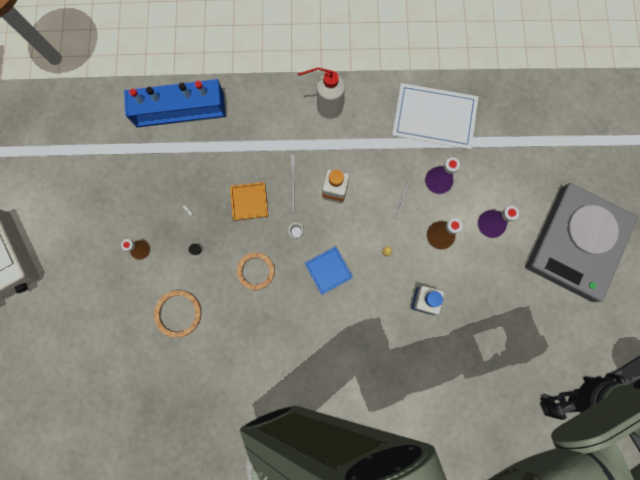

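View pics/side0.png

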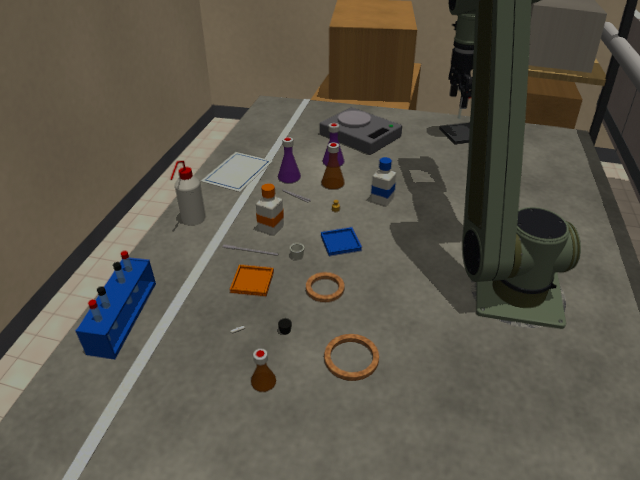

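The top view shows orange cap at (337,178), blue cap at (434,298), amber large stopper at (455,226) and small stopper at (127,245). The trays are at (249,201) and (328,270), and the rings at (178,314) and (256,271). Next I'll enlarge these regions.

```bash
cat > h.py <<'E'
import cv2,numpy as np
from station import arm,vision
def cam(n):
    c=vision.get_calibration(n);K=np.array([[c['fx'],0,c['cx']],[0,c['fy'],c['cy']],[0,0,1]])
    if 'rvec' in c:
        R=cv2.Rodrigues(c['rvec'])[0];t=c['tvec'];Rwc=R.T;o=-R.T@t
    else:
        s=arm.sense();T=np.eye(4);T[:3,:3]=s['tcp_rot'];T[:3,3]=s['tcp_pos'];M=T@c['hand_eye'];Rwc=M[:3,:3];o=M[:3,3]
    return K,c['dist'],Rwc,o
def px2w(n,uv,z,C=None):
    K,D,R,o=C or cam(n)
    p=cv2.undistortPoints(np.array(uv,float).reshape(-1,1,2),K,D).reshape(-1,2)
    r=np.c_[p,np.ones(len(p))]@R.T
    return o+r*((z-o[2])/r[:,2])[:,None]
def w2px(n,P,C=None):
    K,D,R,o=C or cam(n)
    rv=cv2.Rodrigues(R.T)[0];return cv2.projectPoints(np.array(P,float).reshape(-1,1,3),rv,-R.T@o,K,D)[0].reshape(-1,2)
E
python3 - <<'E'
import cv2
im=cv2.imread('pics/top0.png')
cv2.imwrite('pics/c1.png',cv2.resize(im[150:350,110:290],None,fx=4,fy=4,interpolation=cv2.INTER_CUBIC)[:600])
def c(x,y,n,w=190,h=140,f=4): cv2.imwrite(n,cv2.resize(im[y:y+h,x:x+w],None,fx=f,fy=f,interpolation=cv2.INTER_CUBIC))
c(110,210,'pics/cA.png'); c(220,160,'pics/cB.png'); c(370,190,'pics/cC.png')
E
```

```text
(no output)
```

View pics/cA.png

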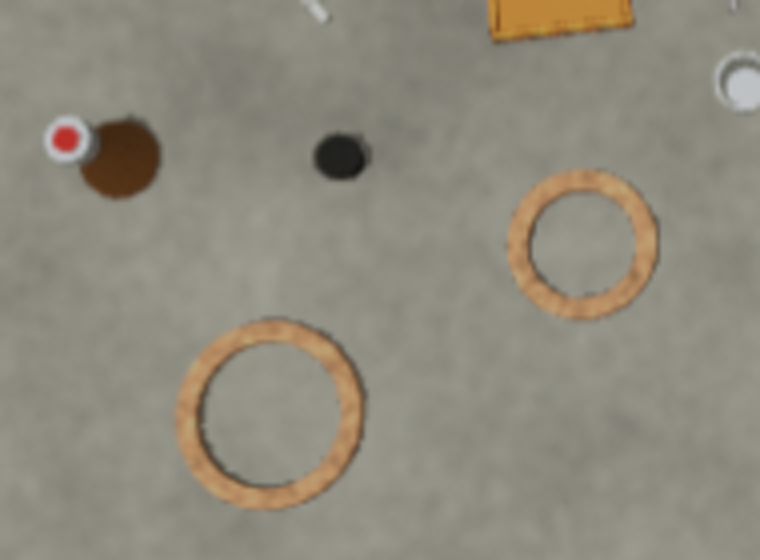

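View pics/cB.png

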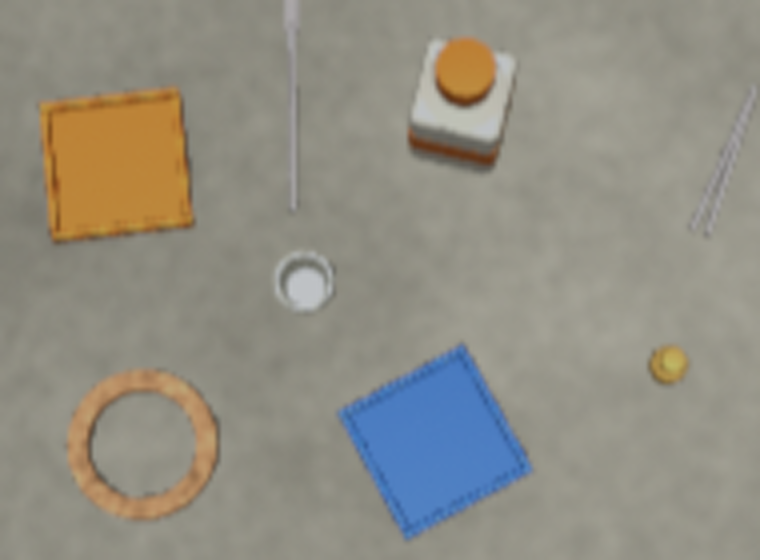

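View pics/cC.png

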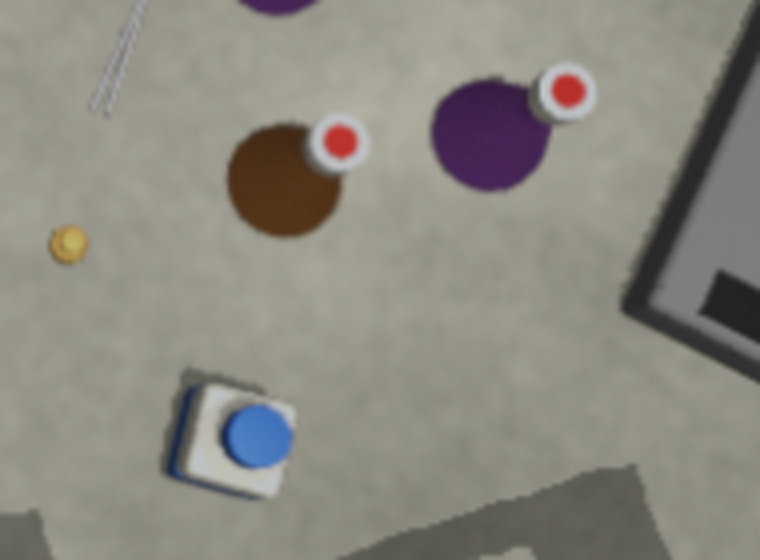

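```bash
python3 - <<'E'
from h import *
C=cam('top')
A=(110,210);B=(220,160);Cc=(370,190)
def f(name,o,uv,z):
    uv=np.array(uv,float).reshape(-1,2); p=(uv+.5)/4-.5+np.array(o)
    w=px2w('top',p,z,C); print(name,np.round(w[:,:2]*1000).astype(int).tolist(), 'r',np.round(np.linalg.norm(w[0,:2]),3)); return w
f('small stop',A,(66,140),.093); f('small base',A,(120,158),0)
f('Lring',A,(271,414),.014); f('Sring',A,(583,245),.014); f('Sring2',B,(143,444),.014)
f('bung',A,(341,157),.026); f('cruc',B,(305,282),.03)
def sq(n,o,q,z):
    w=f(n,o,q,z); w=w[:,:2]; print('  centre',np.round(w.mean(0)*1000), [round(float(np.degrees(np.arctan2(*(w[(i+1)%len(w)]-w[i])[::-1])))%90,1) for i in range(len(w))])
sq('otray',B,[(40,102),(180,89),(194,224),(54,242)],.014)
sq('btray',B,[(340,413),(463,344),(531,468),(409,538)],.014)
f('ocap',B,(466,67),.138); f('bcap',Cc,(258,436),.138)
sq('obody',B,[(432,40),(515,55),(497,145),(412,128)],.094)
sq('bbody',Cc,[(205,384),(296,405),(275,496),(185,474)],.094)
f('Lstop',Cc,(340,142),.139); f('Lbase',Cc,(285,180),0)
f('purple',Cc,(568,91),.139)
f('stub',Cc,(70,243),.02)
E
```

```text
small stop [[526, 391]] r 0.655
small base [[528, 393]] r 0.658
Lring [[365, 287]] r 0.464
Sring [[466, 95]] r 0.476
Sring2 [[467, 95]] r 0.476
bung [[522, 244]] r 0.577
cruc [[564, -8]] r 0.564
otray [[688, 162], [695, 72], [606, 63], [596, 152]] r 0.707
  centre [646. 112.] [4.3, 5.8, 6.4, 6.3]
btray [[484, -28], [526, -106], [447, -146], [406, -70]] r 0.485
  centre [466. -88.] [28.4, 27.2, 28.7, 28.0]
ocap [[669, -107]] r 0.677
bcap [[385, -317]] r 0.499
obody [[699, -89], [689, -139], [633, -126], [645, -76]] r 0.705
  centre [ 667. -108.] [78.3, 77.5, 77.3, 76.5]
bbody [[417, -299], [404, -351], [352, -336], [366, -285]] r 0.513
  centre [ 385. -317.] [75.9, 73.8, 75.2, 74.6]
Lstop [[549, -373]] r 0.664
Lbase [[551, -376]] r 0.667
purple [[576, -505]] r 0.766
stub [[511, -234]] r 0.562
```

```bash
cat > go.py <<'E'
import sys;from h import *
s=arm.sense();R=np.array(s['tcp_rot']);t=np.array(list(map(float,sys.argv[1:4])))
print('tool shift cm',np.round(R.T@(t-s['tcp_pos'])*100,2),'psi',round(float(np.degrees(np.arctan2(R[1,0],R[0,0]))),1),'t',round(s['clock'],2),'tcp',np.round(s['tcp_pos'],4))
E
python3 go.py .385 -.317 .23
```

```text
tool shift cm [-14.43 -25.22   0.08] psi -69.8 t 0.1 tcp [ 0.198  -0.5394  0.2306]
```

>>> drive_tool(moves=[[[-2.4,-4.2,0],[0,0,0],1],[[-4.8,-8.4,0],[0,0,0],1],[[-7.2,-12.6,0],[0,0,0],1],[[-9.6,-16.8,0],[0,0,0],1],[[-12,-21,0],[0,0,0],1]])

```text
clock: 0.6
tcp_pos: [0.3546, -0.3531, 0.231]
tcp_rot: [[0.344, -0.939, -0.0], [-0.939, -0.344, 0.0], [-0.0, 0.0, -1.0]]
contact_force: [1.2, 0.1, -1.2]
grip_width: 1.0
```

>>> drive_tool(moves=[[[-2,-3.5,0],[0,0,0],1],[[-2.4,-4.2,0],[0,0,0],1],[[-2.4,-4.2,0],[0,0,0],1],[[-2.4,-4.2,0],[0,0,0],1]])

```text
clock: 1.0
tcp_pos: [0.3845, -0.3184, 0.2311]
tcp_rot: [[0.344, -0.939, -0.001], [-0.939, -0.344, -0.0], [0.0, 0.001, -1.0]]
contact_force: [-0.1, -0.7, 0.3]
grip_width: 0.999
```

```bash
python3 - <<'E'
from h import *
C=cam('wrist');p,d=vision.snapshot('wrist')
cv2.imwrite('pics/w1.png',p)
print(w2px('wrist',[[.385,-.317,.138]],C), d[int(w2px('wrist',[[.385,-.317,.138]],C)[0][1])%480,320])
E
python3 go.py .385 -.317 .105
```

```text
[[321.29525329 235.18835265]] 0.24572682
tool shift cm [-0.14 -0.13 12.62] psi -69.9 t 1.05 tcp [ 0.3843 -0.3187  0.2312]
```

View pics/w1.png

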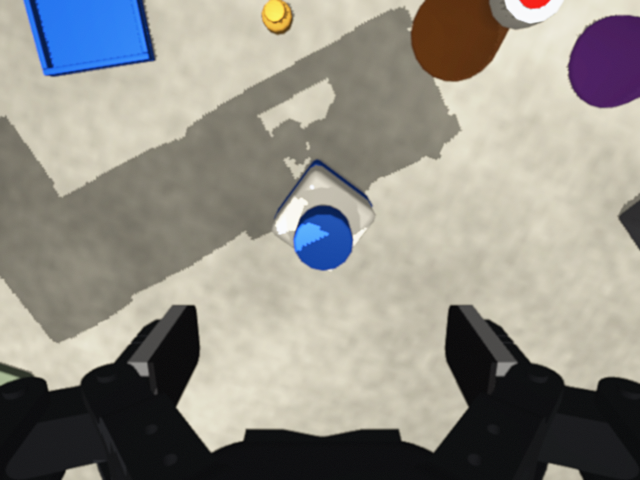

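The blue cap is at (323,238) against a predicted (321,235), so the gripper is centred. Descending.

>>> drive_tool(moves=[[[0,0,3.5],[0,0,0],1],[[0,0,7],[0,0,0],1],[[0,0,10],[0,0,0],1],[[0,0,12],[0,0,0],1],[[0,0,12.6],[0,0,0],1]])

```text
clock: 1.55
tcp_pos: [0.383, -0.318, 0.1031]
tcp_rot: [[0.342, -0.94, -0.004], [-0.94, -0.342, 0.003], [-0.004, 0.003, -1.0]]
contact_force: [-0.5, -0.4, 1.0]
grip_width: 0.995
```

>>> drive_tool(moves=[[[0,0,0],[0,0,0],0.3],[[0,0,0],[0,0,0],0],[[0,0,0],[0,0,0],-1],[[0,0,0],[0,0,0],-1],[[0,0,0],[0,0,0],-1]])

```text
clock: 2.05
tcp_pos: [0.3859, -0.3186, 0.1068]
tcp_rot: [[0.345, -0.939, 0.002], [-0.939, -0.345, -0.002], [0.003, -0.001, -1.0]]
contact_force: [0.0, -0.7, 6.0]
grip_width: 0.405
```

>>> drive_tool(moves=[[[0,0,0],[0,0,0],-1],[[0,0,0],[0,0,0],-1],[[0,0,0],[0,0,0],-1]])

```text
clock: 2.35
tcp_pos: [0.3859, -0.3186, 0.1067]
tcp_rot: [[0.345, -0.939, 0.002], [-0.939, -0.345, -0.002], [0.003, -0.001, -1.0]]
contact_force: [-0.6, -0.3, 5.7]
grip_width: 0.409
```

>>> drive_tool(moves=[[[0,0,-0.5],[0,0,0],-1],[[0,0,-1.5],[0,0,0],-1],[[0,0,-3],[0,0,0],-1],[[0,0,-4.5],[0,0,0],-1],[[0,0,-5],[0,0,0],-1]])

```text
clock: 2.85
tcp_pos: [0.3857, -0.3182, 0.157]
tcp_rot: [[0.345, -0.939, 0.002], [-0.939, -0.345, -0.002], [0.002, -0.001, -1.0]]
contact_force: [0.9, -0.2, -3.0]
grip_width: 0.401
```

```bash
python3 - <<'E'
from h import *
p,d=vision.snapshot('side');cv2.imwrite('pics/s1.png',cv2.resize(p[60:300,260:560],None,fx=2.5,fy=2.5))
E
python3 go.py .466 -.088 .17
```

```text
tool shift cm [-18.83 -15.48  -1.33] psi -69.8 t 2.9 tcp [ 0.3856 -0.3182  0.157 ]
```

View pics/s1.png

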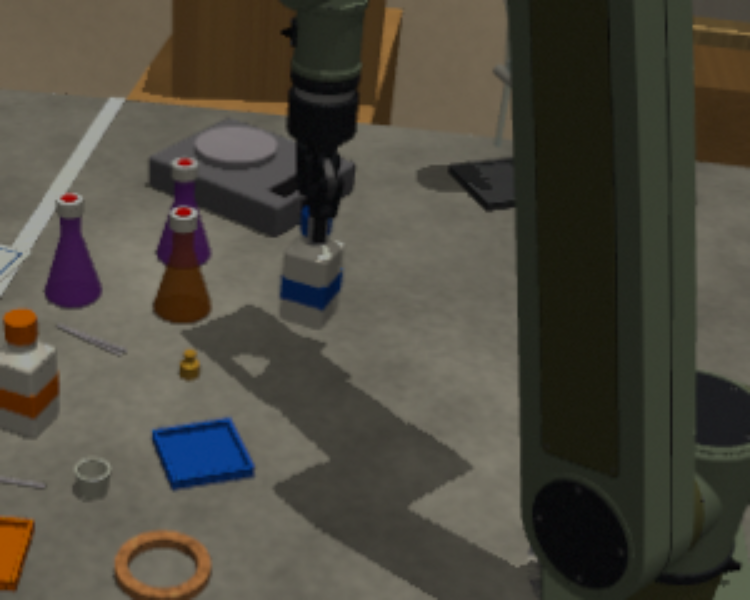

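The bottle is held upright at about 5 cm. Next I'll carry it to the blue tray while turning +43° in world yaw.

>>> drive_tool(moves=[[[-1.2,-1,0],[0,0,-0.05],-1],[[-3.2,-2.6,0],[0,0,-0.13],-1],[[-5.2,-4.2,0],[0,0,-0.21],-1],[[-7.2,-5.8,0],[0,0,-0.29],-1],[[-9.2,-7.4,0],[0,0,-0.37],-1]])

```text
clock: 3.4
tcp_pos: [0.4224, -0.2038, 0.1544]
tcp_rot: [[0.664, -0.747, -0.002], [-0.747, -0.664, 0.001], [-0.002, 0.0, -1.0]]
contact_force: [0.4, 0.0, -2.8]
grip_width: 0.404
```

```bash
python3 go.py .466 -.088 .157
```

```text
tool shift cm [ -5.76 -10.95  -0.25] psi -48.4 t 3.4 tcp [ 0.4224 -0.2038  0.1544]
```

>>> drive_tool(moves=[[[-1.2,-2.3,0],[0,0,-0.08],-1],[[-2.5,-4.7,0],[0,0,-0.16],-1],[[-3.8,-7.2,0],[0,0,-0.24],-1],[[-5,-9.6,0],[0,0,-0.32],-1],[[-5.8,-11,0],[0,0,-0.38],-1]])

```text
clock: 3.9
tcp_pos: [0.4668, -0.087, 0.1544]
tcp_rot: [[0.895, -0.447, -0.002], [-0.447, -0.895, 0.001], [-0.002, -0.0, -1.0]]
contact_force: [0.2, -0.7, -3.1]
grip_width: 0.405
```

>>> drive_tool(moves=[[[0,0,0],[0,0,0],-1],[[0,0,0],[0,0,0],-1]])

```text
clock: 4.1
tcp_pos: [0.4664, -0.0891, 0.1546]
tcp_rot: [[0.893, -0.451, -0.002], [-0.451, -0.893, 0.0], [-0.002, 0.001, -1.0]]
contact_force: [-0.6, 0.5, -2.8]
grip_width: 0.407
```

```bash
python3 go.py .466 -.088 .112;  python3 - <<'E'
from h import *
C=cam('wrist');p,d=vision.snapshot('wrist');cv2.imwrite('pics/w2.png',p)
p,d=vision.snapshot('top');cv2.imwrite('pics/t2.png',cv2.resize(p[200:350,250:450],None,fx=4,fy=4))
E
```

```text
tool shift cm [-0.07 -0.08  4.26] psi -26.8 t 4.1 tcp [ 0.4664 -0.0891  0.1546]
```

View pics/w2.png

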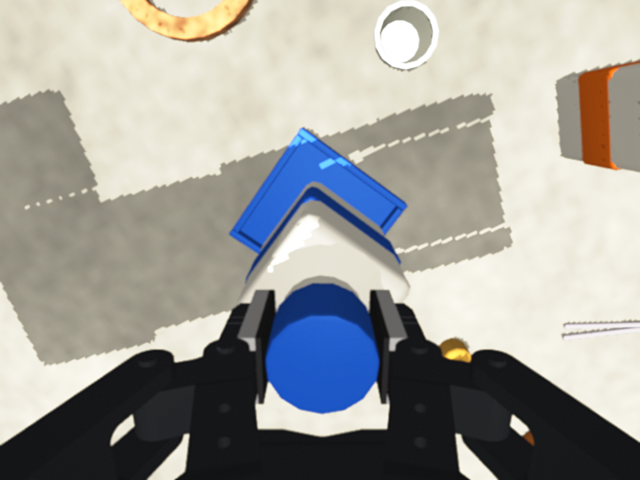

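View pics/t2.png

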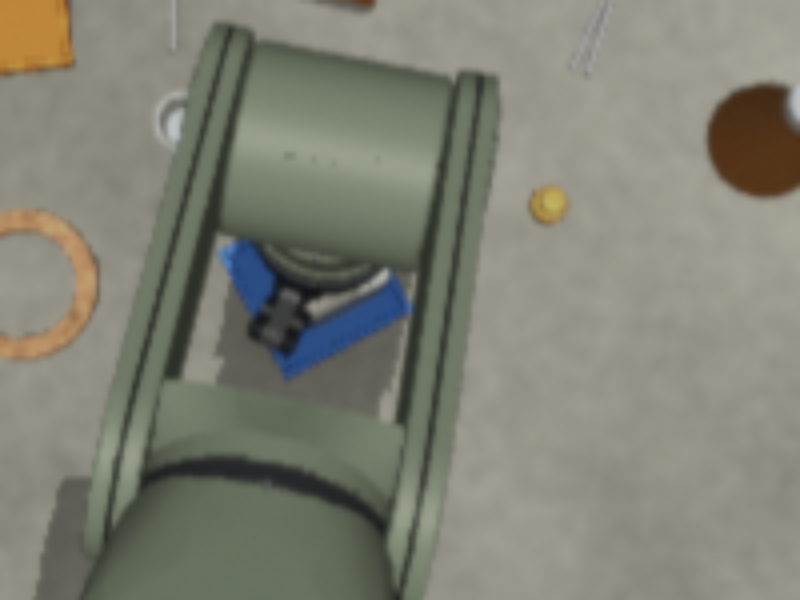

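The bottle is centred and square with the tray. Lowering.

>>> drive_tool(moves=[[[-0.1,-0.1,1],[0,0,0],-1],[[-0.1,-0.1,2],[0,0,0],-1],[[-0.1,-0.1,3],[0,0,0],-1],[[-0.1,-0.1,3.5],[0,0,0],-1],[[-0.1,-0.1,3.8],[0,0,0],-1]])

```text
clock: 4.7
tcp_pos: [0.4662, -0.0884, 0.1163]
tcp_rot: [[0.892, -0.452, -0.002], [-0.452, -0.892, 0.0], [-0.001, 0.0, -1.0]]
contact_force: [0.4, 0.1, -3.1]
grip_width: 0.405
```

>>> drive_tool(moves=[[[0,0,0.1],[0,0,0],-1],[[0,0,0.2],[0,0,0],-1],[[0,0,0.3],[0,0,0],-1],[[0,0,0.4],[0,0,0],-1],[[0,0,0.4],[0,0,0],-1]])

```text
clock: 5.2
tcp_pos: [0.4667, -0.0883, 0.1134]
tcp_rot: [[0.892, -0.452, 0.0], [-0.452, -0.892, -0.0], [0.0, 0.0, -1.0]]
contact_force: [0.3, 0.1, -2.5]
grip_width: 0.403
```

>>> drive_tool(moves=[[[0,0,0.1],[0,0,0],-1],[[0,0,0.2],[0,0,0],-1],[[0,0,0.2],[0,0,0],-1]])

```text
clock: 5.5
tcp_pos: [0.4668, -0.0885, 0.1118]
tcp_rot: [[0.892, -0.452, 0.001], [-0.452, -0.892, -0.0], [0.001, 0.0, -1.0]]
contact_force: [-1.0, -0.8, 2.1]
grip_width: 0.404
```

>>> drive_tool(moves=[[[0,0,0],[0,0,0],0],[[0,0,0],[0,0,0],0.5],[[0,0,0],[0,0,0],1],[[0,0,0],[0,0,0],1],[[0,0,0],[0,0,0],1]])

```text
clock: 6.0
tcp_pos: [0.4667, -0.0884, 0.1113]
tcp_rot: [[0.892, -0.452, 0.0], [-0.452, -0.892, -0.0], [0.0, 0.0, -1.0]]
contact_force: [0.2, 0.5, -0.2]
grip_width: 0.996
```

>>> drive_tool(moves=[[[0,0,-1],[0,0,0],1],[[0,0,-4],[0,0,0],1],[[0,0,-8],[0,0,0],1],[[0,0,-12],[0,0,0],1],[[0,0,-12],[0,0,0],1]])

```text
clock: 6.5
tcp_pos: [0.4699, -0.089, 0.2375]
tcp_rot: [[0.892, -0.452, 0.013], [-0.452, -0.892, -0.003], [0.012, -0.003, -1.0]]
contact_force: [-0.1, -0.3, -0.5]
grip_width: 1.0
```

```bash
python3 go.py .669 -.108 .233;  python3 - <<'E'
from h import *
C=cam('wrist');p,d=vision.snapshot('wrist');cv2.imwrite('pics/w3.png',p); print(w2px('wrist',[[.466,-.088,.138+.005]],C))
E
```

```text
tool shift cm [18.61 -7.3   0.71] psi -26.9 t 6.5 tcp [ 0.4699 -0.089   0.2375]
[[315.84836131 239.46058077]]
```

View pics/w3.png

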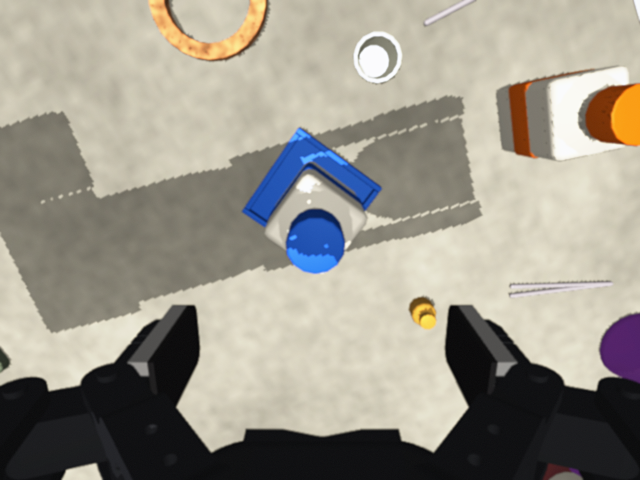

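The blue bottle stands upright in its tray, with its cap at (315,243) against an expected (316,239). On to orange.

>>> drive_tool(moves=[[[4.2,-1.7,0],[0,0,0],1],[[8.4,-3.3,0],[0,0,0],1],[[12.6,-5,0],[0,0,0],1],[[16.4,-6.5,0],[0,0,0],1],[[18.6,-7.3,0],[0,0,0],1]])

```text
clock: 7.05
tcp_pos: [0.6676, -0.1073, 0.229]
tcp_rot: [[0.892, -0.452, -0.002], [-0.452, -0.892, 0.0], [-0.002, 0.001, -1.0]]
contact_force: [-0.7, 1.1, 1.1]
grip_width: 1.004
```

>>> drive_tool(moves=[[[0,0,0],[0,0,0],1],[[0,0,0],[0,0,0],1],[[0,0,0],[0,0,0],1]])

```text
clock: 7.35
tcp_pos: [0.6642, -0.1072, 0.2308]
tcp_rot: [[0.892, -0.452, -0.002], [-0.452, -0.892, 0.0], [-0.002, 0.001, -1.0]]
contact_force: [-0.6, 0.2, 0.4]
grip_width: 1.002
```

```bash
python3 go.py .669 -.108 .105;  python3 - <<'E'
from h import *
C=cam('wrist');p,d=vision.snapshot('wrist');cv2.imwrite('pics/w4.png',p); print(w2px('wrist',[[.669,-.108,.138]],C))
E
```

```text
tool shift cm [ 0.49 -0.15 12.58] psi -26.9 t 7.35 tcp [ 0.6642 -0.1072  0.2308]
[[332.90117104 235.93216861]]
```

View pics/w4.png

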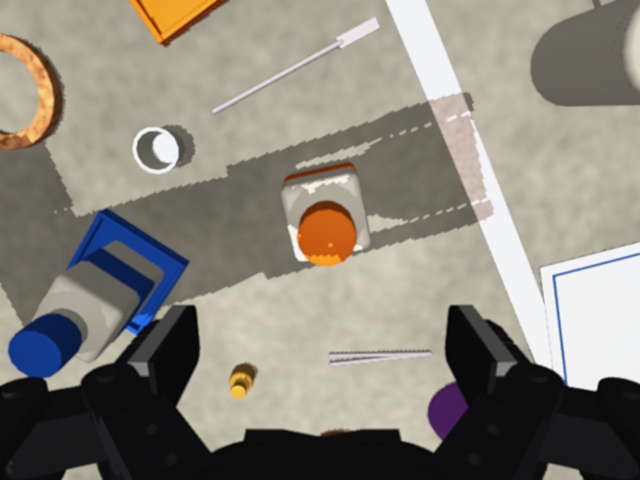

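>>> drive_tool(moves=[[[0.2,-0.1,3.5],[0,0,0],1],[[0.2,-0.1,7],[0,0,0],1],[[0.2,-0.1,10],[0,0,0],1],[[0.2,-0.1,12],[0,0,0],1],[[0.2,-0.1,12.6],[0,0,0],1]])

```text
clock: 7.9
tcp_pos: [0.6654, -0.107, 0.1032]
tcp_rot: [[0.892, -0.452, -0.005], [-0.452, -0.892, 0.001], [-0.005, 0.002, -1.0]]
contact_force: [0.1, -0.2, 0.1]
grip_width: 1.0
```

>>> drive_tool(moves=[[[0,0,0],[0,0,0],0.3],[[0,0,0],[0,0,0],0],[[0,0,0],[0,0,0],-1],[[0,0,0],[0,0,0],-1],[[0,0,0],[0,0,0],-1]])

```text
clock: 8.4
tcp_pos: [0.6683, -0.1074, 0.1072]
tcp_rot: [[0.892, -0.452, 0.002], [-0.452, -0.892, -0.0], [0.002, -0.001, -1.0]]
contact_force: [-2.5, 0.8, 6.3]
grip_width: 0.401
```

>>> drive_tool(moves=[[[0,0,0],[0,0,0],-1],[[0,0,0],[0,0,0],-1],[[0,0,0],[0,0,0],-1]])

```text
clock: 8.7
tcp_pos: [0.6683, -0.1073, 0.1072]
tcp_rot: [[0.892, -0.452, 0.002], [-0.452, -0.892, -0.0], [0.002, -0.001, -1.0]]
contact_force: [-1.3, -0.4, 5.9]
grip_width: 0.407
```

>>> drive_tool(moves=[[[0,0,-0.5],[0,0,0],-1],[[0,0,-1.5],[0,0,0],-1],[[0,0,-3],[0,0,0],-1],[[0,0,-4.5],[0,0,0],-1],[[0,0,-5],[0,0,0],-1]])

```text
clock: 9.2
tcp_pos: [0.6687, -0.1075, 0.1573]
tcp_rot: [[0.892, -0.452, 0.003], [-0.452, -0.892, -0.001], [0.003, -0.001, -1.0]]
contact_force: [-0.1, 0.2, -2.8]
grip_width: 0.402
```

```bash
python3 go.py .646 .112 .155
```

```text
tool shift cm [-11.95 -18.55   0.21] psi -26.9 t 9.2 tcp [ 0.6687 -0.1075  0.1573]
```

>>> drive_tool(moves=[[[-0.7,-1.1,0],[0,0,-0.02],-1],[[-2,-3.1,0],[0,0,-0.06],-1],[[-3.4,-5.2,0],[0,0,-0.1],-1],[[-4.8,-7.4,0],[0,0,-0.14],-1],[[-6.2,-9.6,0],[0,0,-0.18],-1]])

```text
clock: 9.7
tcp_pos: [0.6548, 0.0082, 0.1541]
tcp_rot: [[0.959, -0.283, -0.002], [-0.283, -0.959, 0.0], [-0.002, 0.0, -1.0]]
contact_force: [0.6, 0.4, -3.6]
grip_width: 0.405
```

```bash
python3 go.py .646 .112 .155
```

```text
tool shift cm [-3.77 -9.71 -0.08] psi -16.4 t 9.7 tcp [0.6548 0.0082 0.1541]
```

>>> drive_tool(moves=[[[-0.9,-2.3,0],[0,0,-0.04],-1],[[-1.8,-4.7,0],[0,0,-0.08],-1],[[-2.7,-7,0],[0,0,-0.12],-1],[[-3.5,-9,0],[0,0,-0.14],-1],[[-3.8,-9.7,0],[0,0,-0.14],-1]])

```text
clock: 10.2
tcp_pos: [0.6459, 0.113, 0.1542]
tcp_rot: [[0.989, -0.145, -0.002], [-0.145, -0.989, 0.001], [-0.002, -0.0, -1.0]]
contact_force: [0.4, -0.8, -2.8]
grip_width: 0.4
```

>>> drive_tool(moves=[[[0,0,0],[0,0,0],-1],[[0,0,0],[0,0,0],-1]])

```text
clock: 10.4
tcp_pos: [0.6469, 0.1096, 0.1549]
tcp_rot: [[0.989, -0.148, -0.001], [-0.148, -0.989, -0.001], [-0.001, 0.001, -1.0]]
contact_force: [0.0, -0.6, -2.4]
grip_width: 0.402
```

```bash
python3 go.py .646 .112 .112;  python3 - <<'E'
from h import *
p,d=vision.snapshot('wrist');cv2.imwrite('pics/w5.png',p)
E
```

```text
tool shift cm [-0.12 -0.23  4.29] psi -8.5 t 10.4 tcp [0.6469 0.1096 0.1549]
```

View pics/w5.png

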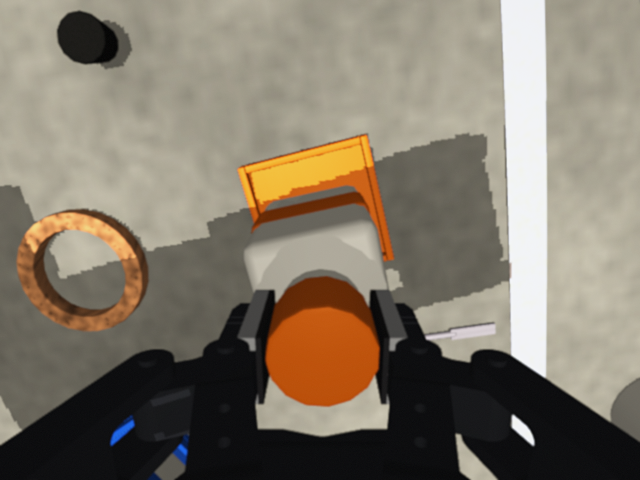

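The bottle is held over the orange tray and nearly square with it. Lowering.

>>> drive_tool(moves=[[[-0.1,-0.2,1],[0,0,0],-1],[[-0.1,-0.2,2],[0,0,0],-1],[[-0.1,-0.2,3],[0,0,0],-1],[[-0.1,-0.2,3.5],[0,0,0],-1],[[-0.1,-0.2,3.8],[0,0,0],-1]])

```text
clock: 10.95
tcp_pos: [0.646, 0.112, 0.1161]
tcp_rot: [[0.989, -0.149, -0.002], [-0.149, -0.989, -0.0], [-0.002, 0.001, -1.0]]
contact_force: [0.0, -0.3, -3.4]
grip_width: 0.403
```

>>> drive_tool(moves=[[[0,0,0.1],[0,0,0],-1],[[0,0,0.2],[0,0,0],-1],[[0,0,0.3],[0,0,0],-1],[[0,0,0.4],[0,0,0],-1],[[0,0,0.4],[0,0,0],-1]])

```text
clock: 11.45
tcp_pos: [0.6464, 0.1123, 0.1134]
tcp_rot: [[0.989, -0.148, 0.0], [-0.148, -0.989, -0.0], [0.0, 0.0, -1.0]]
contact_force: [1.1, -0.2, -3.0]
grip_width: 0.405
```

>>> drive_tool(moves=[[[0,0,0.1],[0,0,0],-1],[[0,0,0.2],[0,0,0],-1],[[0,0,0.2],[0,0,0],-1]])

```text
clock: 11.75
tcp_pos: [0.6466, 0.1123, 0.1123]
tcp_rot: [[0.989, -0.148, 0.001], [-0.148, -0.989, 0.0], [0.001, -0.0, -1.0]]
contact_force: [-2.0, -0.1, 3.4]
grip_width: 0.402
```

>>> drive_tool(moves=[[[0,0,0],[0,0,0],0],[[0,0,0],[0,0,0],0.5],[[0,0,0],[0,0,0],1],[[0,0,0],[0,0,0],1],[[0,0,0],[0,0,0],1]])

```text
clock: 12.25
tcp_pos: [0.6465, 0.1123, 0.1112]
tcp_rot: [[0.989, -0.148, 0.0], [-0.148, -0.989, -0.0], [0.0, 0.0, -1.0]]
contact_force: [-0.1, -0.5, 0.6]
grip_width: 0.996
```

>>> drive_tool(moves=[[[0,0,-1],[0,0,0],1],[[0,0,-4],[0,0,0],1],[[0,0,-8],[0,0,0],1],[[0,0,-12],[0,0,0],1],[[0,0,-12],[0,0,0],1]])

```text
clock: 12.75
tcp_pos: [0.6496, 0.1128, 0.2392]
tcp_rot: [[0.989, -0.148, 0.014], [-0.148, -0.989, 0.002], [0.014, -0.004, -1.0]]
contact_force: [0.6, 0.7, 0.6]
grip_width: 0.997
```

```bash
python3 go.py .526 .391 .233;  python3 - <<'E'
from h import *
C=cam('wrist');p,d=vision.snapshot('wrist');cv2.imwrite('pics/w6.png',p); print(w2px('wrist',[[.646,.112,.138+.005]],C))
E
```

```text
tool shift cm [-16.36 -25.68   0.51] psi -8.5 t 12.75 tcp [0.6496 0.1128 0.2392]
[[316.72098092 240.28055776]]
```

View pics/w6.png

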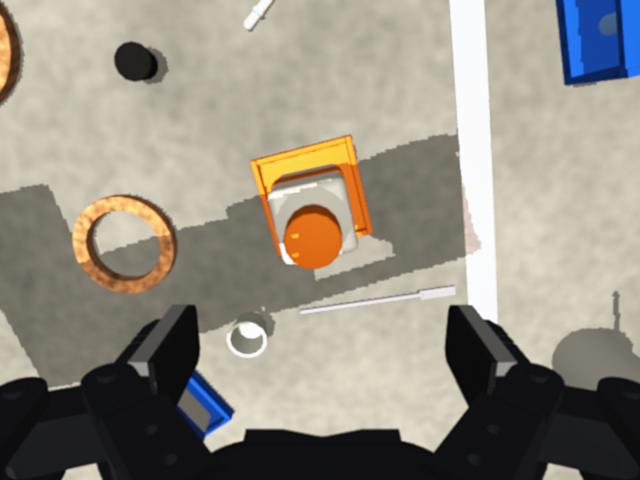

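The orange bottle stands in its tray, with the cap at (313,238). Going to the small flask.

>>> drive_tool(moves=[[[-2.6,-4.1,0],[0,0,0],1],[[-5.2,-8.2,0],[0,0,0],1],[[-7.8,-12.3,0],[0,0,0],1],[[-10.4,-16.4,0],[0,0,0],1],[[-13,-20.5,0],[0,0,0],1]])

```text
clock: 13.3
tcp_pos: [0.5468, 0.3355, 0.2303]
tcp_rot: [[0.989, -0.149, -0.002], [-0.149, -0.989, -0.001], [-0.001, 0.001, -1.0]]
contact_force: [-0.1, 0.8, -0.3]
grip_width: 1.002
```

>>> drive_tool(moves=[[[-2.6,-4.1,0],[0,0,0],1],[[-3.4,-5.2,0],[0,0,0],1],[[-3.4,-5.2,0],[0,0,0],1],[[-3.4,-5.2,0],[0,0,0],1]])

```text
clock: 13.7
tcp_pos: [0.5226, 0.3897, 0.2306]
tcp_rot: [[0.989, -0.148, -0.001], [-0.148, -0.989, -0.002], [-0.0, 0.002, -1.0]]
contact_force: [-0.3, -1.4, 0.4]
grip_width: 1.0
```

```bash
python3 go.py .526 .391 .064;  python3 - <<'E'
from h import *
C=cam('wrist');p,d=vision.snapshot('wrist');cv2.imwrite('pics/w7.png',p); print(w2px('wrist',[[.526,.391,.093]],C))
E
```

```text
tool shift cm [ 0.33 -0.21 16.66] psi -8.5 t 13.7 tcp [0.5226 0.3897 0.2306]
[[329.0528767  217.52547812]]
```

View pics/w7.png

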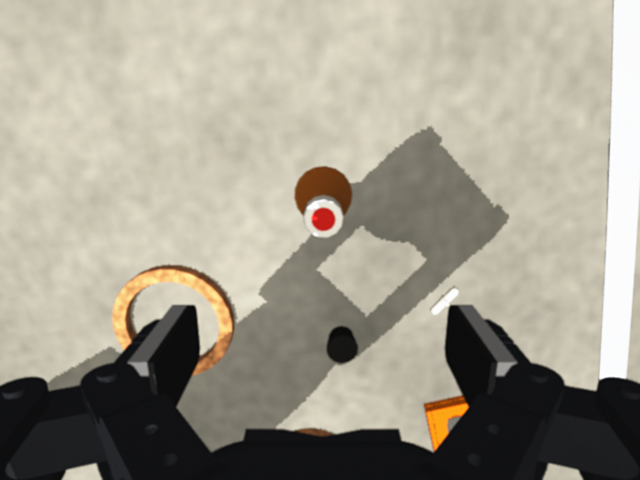

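>>> drive_tool(moves=[[[0.1,-0.2,4],[0,0,0],1],[[0.1,-0.2,8],[0,0,0],1],[[0.1,-0.2,12],[0,0,0],1],[[0.1,-0.2,15],[0,0,0],1],[[0.1,-0.2,16.6],[0,0,0],1]])

```text
clock: 14.25
tcp_pos: [0.5234, 0.3893, 0.062]
tcp_rot: [[0.989, -0.151, -0.004], [-0.151, -0.989, -0.004], [-0.003, 0.004, -1.0]]
contact_force: [0.5, -0.6, -0.2]
grip_width: 1.002
```

>>> drive_tool(moves=[[[0,0,0],[0,0,0],0.5],[[0,0,0],[0,0,0],0.2],[[0,0,0],[0,0,0],0],[[0,0,0],[0,0,0],-0.2],[[0,0,0],[0,0,0],-0.3]])

```text
clock: 14.75
tcp_pos: [0.5242, 0.3928, 0.0664]
tcp_rot: [[0.989, -0.149, 0.002], [-0.149, -0.989, 0.001], [0.001, -0.001, -1.0]]
contact_force: [-0.4, -0.4, 0.4]
grip_width: 0.347
```

>>> drive_tool(moves=[[[0,0,0],[0,0,0],-0.4],[[0,0,0],[0,0,0],-1],[[0,0,0],[0,0,0],-1],[[0,0,0],[0,0,0],-1],[[0,0,0],[0,0,0],-1]])

```text
clock: 15.25
tcp_pos: [0.5241, 0.3929, 0.0666]
tcp_rot: [[0.989, -0.148, 0.002], [-0.148, -0.989, 0.001], [0.001, -0.001, -1.0]]
contact_force: [-0.9, -0.9, 6.0]
grip_width: 0.307
```

>>> drive_tool(moves=[[[0,0,-0.5],[0,0,0],-1],[[0,0,-1.5],[0,0,0],-1],[[0,0,-3],[0,0,0],-1],[[0,0,-4.5],[0,0,0],-1],[[0,0,-5],[0,0,0],-1]])

```text
clock: 15.75
tcp_pos: [0.5244, 0.3932, 0.1173]
tcp_rot: [[0.989, -0.148, 0.003], [-0.148, -0.989, 0.002], [0.002, -0.002, -1.0]]
contact_force: [1.6, -0.6, -0.5]
grip_width: 0.306
```

```bash
python3 go.py .4665 .095 .113;  python3 - <<'E'
from h import *
p,d=vision.snapshot('wrist');cv2.imwrite('pics/w8.png',p)
E
```

```text
tool shift cm [-1.31 30.35  0.36] psi -8.5 t 15.75 tcp [0.5244 0.3932 0.1173]
```

View pics/w8.png

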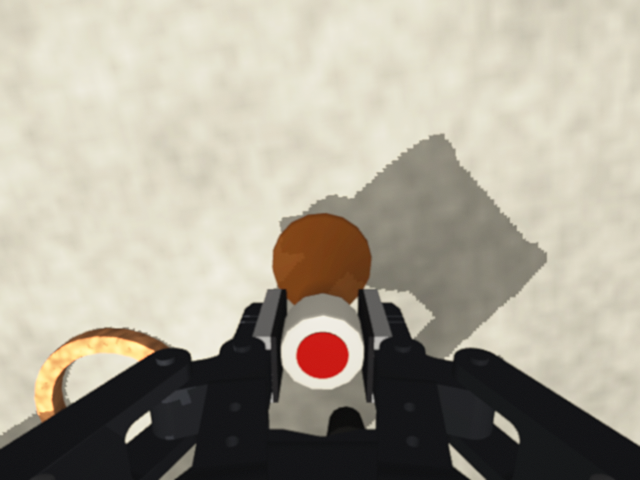

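The small flask is held upright. Carrying it to the small ring.

>>> drive_tool(moves=[[[0,1.2,0],[0,0,0],-1],[[-0.1,3.6,0],[0,0,0],-1],[[-0.3,6.2,0],[0,0,0],-1],[[-0.4,9,0],[0,0,0],-1],[[-0.5,12,0],[0,0,0],-1]])

```text
clock: 16.3
tcp_pos: [0.4996, 0.2727, 0.1142]
tcp_rot: [[0.989, -0.148, -0.002], [-0.148, -0.989, -0.001], [-0.002, 0.002, -1.0]]
contact_force: [0.0, -0.6, -0.4]
grip_width: 0.306
```

>>> drive_tool(moves=[[[-0.1,3,0],[0,0,0],-1],[[-0.2,6,0],[0,0,0],-1],[[-0.4,9,0],[0,0,0],-1],[[-0.5,12,0],[0,0,0],-1],[[-0.6,14.5,0],[0,0,0],-1]])

```text
clock: 16.8
tcp_pos: [0.4716, 0.1299, 0.1144]
tcp_rot: [[0.989, -0.149, -0.002], [-0.149, -0.989, -0.001], [-0.002, 0.002, -1.0]]
contact_force: [0.4, -1.2, -1.2]
grip_width: 0.306
```

```bash
python3 go.py .4665 .095 .113
```

```text
tool shift cm [0.01 3.52 0.15] psi -8.6 t 16.8 tcp [0.4716 0.1299 0.1144]
```

>>> drive_tool(moves=[[[0,2,0],[0,0,0],-1],[[0,3.2,0],[0,0,0],-1],[[0,3.5,0],[0,0,0],-1],[[0,3.5,0],[0,0,0],-1],[[0,3.5,0],[0,0,0],-1]])

```text
clock: 17.3
tcp_pos: [0.4684, 0.0981, 0.1152]
tcp_rot: [[0.989, -0.148, 0.0], [-0.148, -0.989, 0.0], [0.0, -0.0, -1.0]]
contact_force: [0.1, -0.4, -1.1]
grip_width: 0.308
```

```bash
python3 go.py .4665 .095 .067;  python3 - <<'E'
from h import *
C=cam('wrist')
p,d=vision.snapshot('wrist');cv2.imwrite('pics/w9.png',p)
a=np.linspace(0,6.28,5)[:4];print(w2px('wrist',[[.4665+.047*np.cos(t),.095+.047*np.sin(t),.014] for t in a],C).round())
E
```

```text
tool shift cm [-0.15  0.34  4.82] psi -8.5 t 17.3 tcp [0.4684 0.0981 0.1152]
[[399. 229.]
 [310. 164.]
 [246. 251.]
 [333. 310.]]
```

View pics/w9.png

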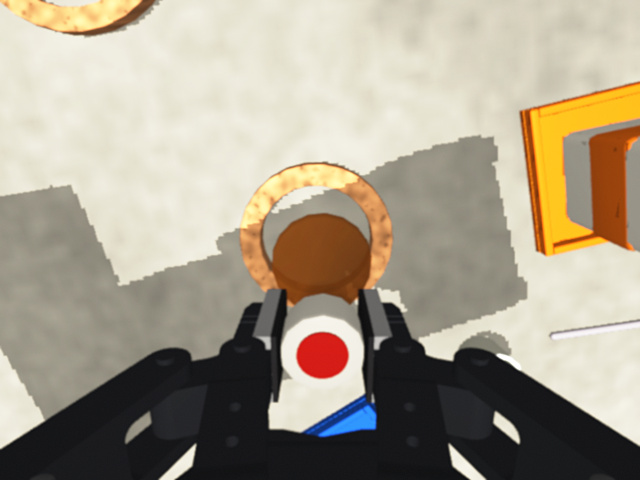

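The flask base is centred at x≈322 and the ring at x≈316, so the correction is about -2.5 mm in tool x and +3 mm in tool y.

>>> drive_tool(moves=[[[-0.1,0.2,0.5],[0,0,0],-1],[[-0.25,0.3,1],[0,0,0],-1],[[-0.25,0.3,1.8],[0,0,0],-1],[[-0.25,0.3,2.4],[0,0,0],-1],[[-0.25,0.3,2.6],[0,0,0],-1]])

```text
clock: 17.85
tcp_pos: [0.4647, 0.0949, 0.0882]
tcp_rot: [[0.989, -0.148, -0.002], [-0.148, -0.989, -0.0], [-0.002, 0.001, -1.0]]
contact_force: [0.6, -0.0, -0.6]
grip_width: 0.308
```

```bash
python3 go.py .4665 .095 .067;  python3 - <<'E'
from h import *
p,d=vision.snapshot('wrist');cv2.imwrite('pics/w10.png',p)
E
```

```text
tool shift cm [ 0.18 -0.04  2.12] psi -8.5 t 17.85 tcp [0.4647 0.0949 0.0882]
```

View pics/w10.png

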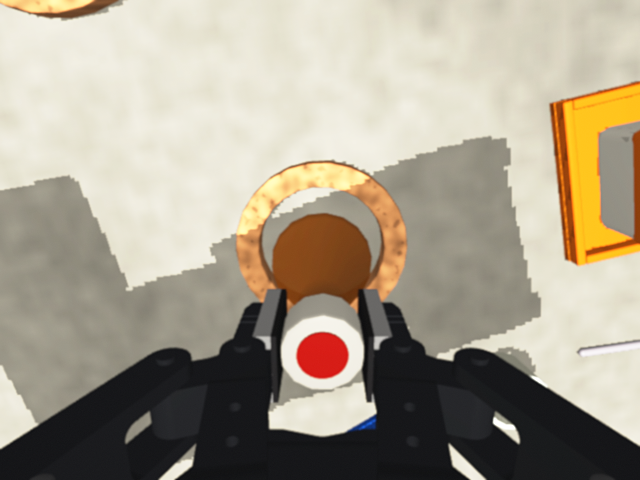

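Ring and flask are both centred at x≈322. Lowering by the remaining 2.1 cm.

>>> drive_tool(moves=[[[0.05,0,0.6],[0,0,0],-1],[[0.05,0,1.1],[0,0,0],-1],[[0.05,0,1.5],[0,0,0],-1],[[0.05,0,1.7],[0,0,0],-1],[[0.05,0,1.8],[0,0,0],-1]])

```text
clock: 18.4
tcp_pos: [0.4658, 0.0948, 0.071]
tcp_rot: [[0.989, -0.148, -0.0], [-0.148, -0.989, -0.0], [-0.0, 0.0, -1.0]]
contact_force: [-0.1, -0.4, -1.1]
grip_width: 0.306
```

>>> drive_tool(moves=[[[0,0,0.1],[0,0,0],-1],[[0,0,0.2],[0,0,0],-1],[[0,0,0.3],[0,0,0],-1],[[0,0,0.3],[0,0,0],-1]])

```text
clock: 18.8
tcp_pos: [0.4658, 0.0949, 0.0683]
tcp_rot: [[0.989, -0.148, 0.0], [-0.148, -0.989, -0.0], [0.0, 0.0, -1.0]]
contact_force: [-0.0, 0.8, -1.3]
grip_width: 0.302
```

>>> drive_tool(moves=[[[0,0,0.1],[0,0,0],-1],[[0,0,0.2],[0,0,0],-1],[[0,0,0.2],[0,0,0],-1]])

```text
clock: 19.1
tcp_pos: [0.4659, 0.0949, 0.0666]
tcp_rot: [[0.989, -0.148, 0.0], [-0.148, -0.989, -0.0], [0.0, -0.0, -1.0]]
contact_force: [0.1, 0.6, 1.9]
grip_width: 0.308
```

>>> drive_tool(moves=[[[0,0,0],[0,0,0],-0.2],[[0,0,0],[0,0,0],0.2],[[0,0,0],[0,0,0],0.8],[[0,0,0],[0,0,0],1],[[0,0,0],[0,0,0],1]])

```text
clock: 19.6
tcp_pos: [0.4659, 0.0949, 0.0663]
tcp_rot: [[0.989, -0.148, 0.0], [-0.148, -0.989, -0.0], [0.0, 0.0, -1.0]]
contact_force: [0.2, -0.5, 0.4]
grip_width: 0.998
```

>>> drive_tool(moves=[[[0,0,-1],[0,0,0],1],[[0,0,-4],[0,0,0],1],[[0,0,-8],[0,0,0],1],[[0,0,-12],[0,0,0],1],[[0,0,-16],[0,0,0],1]])

```text
clock: 20.1
tcp_pos: [0.4655, 0.0948, 0.2287]
tcp_rot: [[0.989, -0.148, 0.001], [-0.148, -0.989, 0.0], [0.001, -0.0, -1.0]]
contact_force: [0.4, 0.2, 1.3]
grip_width: 1.0
```

```bash
python3 go.py .55 -.3745 .233;  python3 - <<'E'
from h import *
C=cam('wrist');p,d=vision.snapshot('wrist');cv2.imwrite('pics/w11.png',p); print(w2px('wrist',[[.4665,.095,.093]],C))
E
```

```text
tool shift cm [15.32 45.16 -0.43] psi -8.5 t 20.1 tcp [0.4655 0.0948 0.2287]
[[325.52046756 220.69901792]]
```

View pics/w11.png

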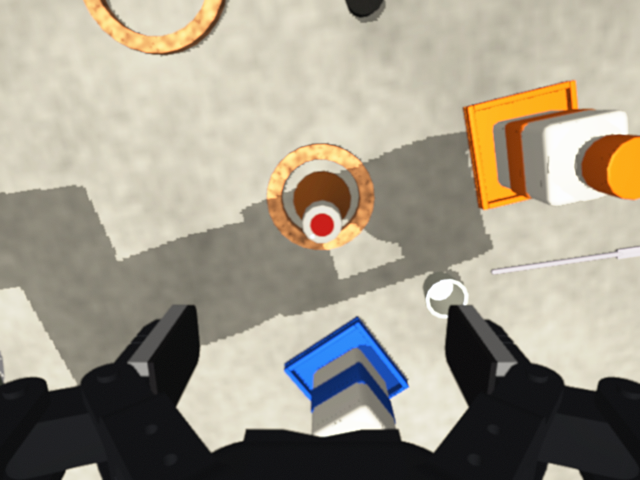

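The small flask stands inside its ring, at (322,200) with the ring at (321,196). Moving to the large amber flask.

>>> drive_tool(moves=[[[1.6,4.6,0],[0,0,0],1],[[3.1,9.2,0],[0,0,0],1],[[4.7,13.8,0],[0,0,0],1],[[6.2,18.4,0],[0,0,0],1],[[7.8,23,0],[0,0,0],1]])

```text
clock: 20.65
tcp_pos: [0.5088, -0.146, 0.227]
tcp_rot: [[0.989, -0.148, 0.001], [-0.148, -0.989, -0.0], [0.001, 0.0, -1.0]]
contact_force: [0.9, 0.4, -0.5]
grip_width: 1.004
```

>>> drive_tool(moves=[[[1.6,4.6,0],[0,0,0],1],[[3.1,9.2,0],[0,0,0],1],[[4.7,13.8,0],[0,0,0],1],[[6.2,18.4,0],[0,0,0],1],[[7.4,22,0],[0,0,0],1]])

```text
clock: 21.15
tcp_pos: [0.5493, -0.3755, 0.2266]
tcp_rot: [[0.989, -0.15, 0.001], [-0.15, -0.989, -0.001], [0.001, 0.001, -1.0]]
contact_force: [0.2, -0.1, -0.2]
grip_width: 1.0
```

>>> drive_tool(moves=[[[0,0,0],[0,0,0],1],[[0,0,0],[0,0,0],1],[[0,0,0],[0,0,0],1]])

```text
clock: 21.45
tcp_pos: [0.5491, -0.3716, 0.2266]
tcp_rot: [[0.989, -0.148, -0.0], [-0.148, -0.989, 0.001], [-0.0, -0.001, -1.0]]
contact_force: [-0.1, -0.8, 0.1]
grip_width: 1.0
```

```bash
python3 go.py .55 -.3745 .109;  python3 - <<'E'
from h import *
C=cam('wrist');p,d=vision.snapshot('wrist');cv2.imwrite('pics/w12.png',p); print(w2px('wrist',[[.55,-.3745,.139]],C))
E
```

```text
tool shift cm [ 0.13  0.29 11.76] psi -8.5 t 21.45 tcp [ 0.5491 -0.3716  0.2266]
[[327.04319542 246.55705774]]
```

View pics/w12.png

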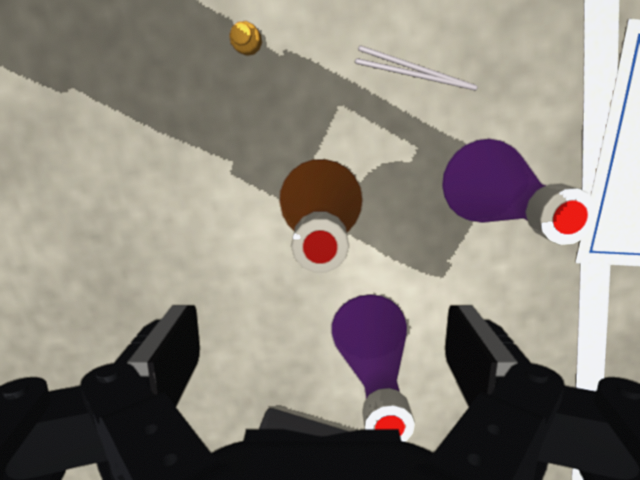

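>>> drive_tool(moves=[[[-0.05,0.25,3.5],[0,0,0],1],[[-0.05,0.25,7],[0,0,0],1],[[-0.05,0.25,9.5],[0,0,0],1],[[-0.05,0.25,11],[0,0,0],1],[[-0.05,0.25,11.8],[0,0,0],1]])

```text
clock: 22.0
tcp_pos: [0.548, -0.3732, 0.1071]
tcp_rot: [[0.989, -0.147, -0.002], [-0.147, -0.989, 0.002], [-0.002, -0.001, -1.0]]
contact_force: [-0.2, -0.3, 0.2]
grip_width: 0.999
```

>>> drive_tool(moves=[[[0,0,0],[0,0,0],0.5],[[0,0,0],[0,0,0],0.3],[[0,0,0],[0,0,0],0.1],[[0,0,0],[0,0,0],-0.1],[[0,0,0],[0,0,0],-0.2]])

```text
clock: 22.5
tcp_pos: [0.5485, -0.3752, 0.109]
tcp_rot: [[0.989, -0.148, 0.0], [-0.148, -0.989, -0.001], [0.001, 0.001, -1.0]]
contact_force: [-0.5, -0.8, 1.4]
grip_width: 0.404
```

>>> drive_tool(moves=[[[0,0,0],[0,0,0],-0.3],[[0,0,0],[0,0,0],-1],[[0,0,0],[0,0,0],-1],[[0,0,0],[0,0,0],-1],[[0,0,0],[0,0,0],-1]])

```text
clock: 23.0
tcp_pos: [0.5483, -0.3753, 0.1093]
tcp_rot: [[0.989, -0.148, 0.0], [-0.148, -0.989, -0.001], [0.0, 0.001, -1.0]]
contact_force: [-2.4, 0.8, 5.7]
grip_width: 0.376
```

>>> drive_tool(moves=[[[0,0,-0.5],[0,0,0],-1],[[0,0,-1.5],[0,0,0],-1],[[0,0,-3],[0,0,0],-1],[[0,0,-4.5],[0,0,0],-1],[[0,0,-5],[0,0,0],-1]])

```text
clock: 23.5
tcp_pos: [0.5494, -0.3756, 0.1602]
tcp_rot: [[0.989, -0.148, 0.003], [-0.148, -0.989, -0.002], [0.003, 0.001, -1.0]]
contact_force: [-0.3, -0.2, -2.2]
grip_width: 0.376
```

```bash
python3 go.py .365 .287 .157;  python3 - <<'E'
from h import *
p,d=vision.snapshot('wrist');cv2.imwrite('pics/w13.png',p)
E
```

```text
tool shift cm [-28.07 -62.79   0.14] psi -8.5 t 23.5 tcp [ 0.5494 -0.3756  0.1602]
```

View pics/w13.png

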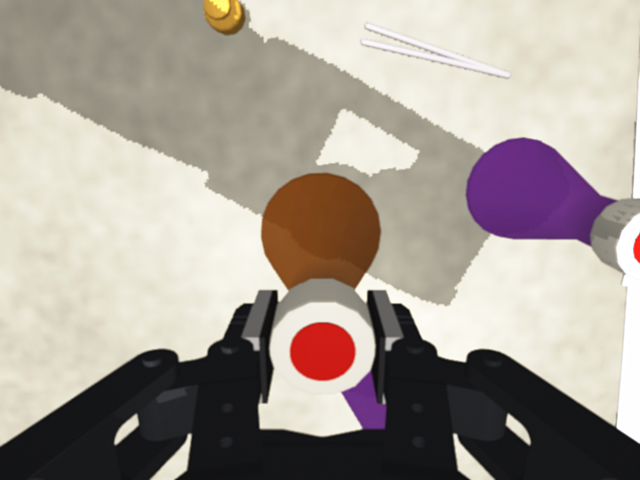

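The large amber flask is held. The blue bottle lies on the direct line to the large ring, so I'll lift well clear of it first.

>>> drive_tool(moves=[[[0,0,-2],[0,0,0],-1],[[0,0,-5],[0,0,0],-1],[[0,0,-8.5],[0,0,0],-1],[[0,0,-12],[0,0,0],-1],[[0,0,-14.5],[0,0,0],-1]])

```text
clock: 24.05
tcp_pos: [0.5487, -0.3752, 0.3052]
tcp_rot: [[0.989, -0.148, 0.001], [-0.148, -0.989, -0.001], [0.002, 0.001, -1.0]]
contact_force: [0.4, 0.7, -2.5]
grip_width: 0.375
```

>>> drive_tool(moves=[[[-0.5,-1.2,0],[0,0,0],-1],[[-1.6,-3.6,0],[0,0,0],-1],[[-2.9,-6.6,0],[0,0,0],-1],[[-4.2,-9.6,0],[0,0,0],-1],[[-5.6,-12.6,0],[0,0,0],-1]])

```text
clock: 24.55
tcp_pos: [0.5101, -0.2397, 0.3005]
tcp_rot: [[0.989, -0.148, -0.004], [-0.148, -0.989, 0.003], [-0.004, -0.002, -1.0]]
contact_force: [0.2, 0.6, -2.2]
grip_width: 0.383
```

>>> drive_tool(moves=[[[-1.4,-3,0],[0,0,0],-1],[[-2.8,-6,0],[0,0,0],-1],[[-4.2,-9,0],[0,0,0],-1],[[-5.5,-12,0],[0,0,0],-1],[[-6.8,-15,0],[0,0,0],-1]])

```text
clock: 25.05
tcp_pos: [0.4645, -0.0816, 0.3008]
tcp_rot: [[0.989, -0.148, -0.004], [-0.148, -0.989, 0.001], [-0.004, -0.001, -1.0]]
contact_force: [1.3, -0.4, -1.8]
grip_width: 0.378
```

```bash
python3 go.py .365 .287 .3
```

```text
tool shift cm [-15.31 -34.97   0.17] psi -8.5 t 25.05 tcp [ 0.4645 -0.0816  0.3008]
```

>>> drive_tool(moves=[[[-1.3,-3,0],[0,0,0],-1],[[-2.6,-6,0],[0,0,0],-1],[[-3.9,-9,0],[0,0,0],-1],[[-5.2,-12,0],[0,0,0],-1],[[-6.6,-15,0],[0,0,0],-1]])

```text
clock: 25.55
tcp_pos: [0.4214, 0.0758, 0.3009]
tcp_rot: [[0.989, -0.148, -0.004], [-0.148, -0.989, -0.0], [-0.004, 0.001, -1.0]]
contact_force: [0.3, 0.4, -3.6]
grip_width: 0.378
```

>>> drive_tool(moves=[[[-1.3,-3,0],[0,0,0],-1],[[-2.6,-6,0],[0,0,0],-1],[[-3.9,-9,0],[0,0,0],-1],[[-5.2,-12,0],[0,0,0],-1],[[-6.6,-15,0],[0,0,0],-1]])

```text
clock: 26.05
tcp_pos: [0.3784, 0.2333, 0.3009]
tcp_rot: [[0.989, -0.148, -0.004], [-0.148, -0.989, -0.002], [-0.003, 0.002, -1.0]]
contact_force: [0.9, -0.3, -1.3]
grip_width: 0.377
```

```bash
python3 go.py .365 .287 .3
```

```text
tool shift cm [-2.12 -5.11  0.09] psi -8.5 t 26.05 tcp [0.3784 0.2333 0.3009]
```

>>> drive_tool(moves=[[[-1,-2.5,0],[0,0,0],-1],[[-1.8,-4.3,0],[0,0,0],-1],[[-2.2,-5.1,2],[0,0,0],-1],[[-2.2,-5.1,5],[0,0,0],-1],[[-2.2,-5.1,8],[0,0,0],-1]])

```text
clock: 26.55
tcp_pos: [0.3644, 0.2859, 0.2204]
tcp_rot: [[0.989, -0.147, -0.003], [-0.147, -0.989, -0.002], [-0.002, 0.002, -1.0]]
contact_force: [1.2, 0.6, -3.4]
grip_width: 0.377
```

>>> drive_tool(moves=[[[0,0,2],[0,0,0],-1],[[0,0,4],[0,0,0],-1],[[0,0,6],[0,0,0],-1],[[0,0,6.5],[0,0,0],-1],[[0,0,6.5],[0,0,0],-1]])

```text
clock: 27.05
tcp_pos: [0.3649, 0.2854, 0.1566]
tcp_rot: [[0.989, -0.148, -0.004], [-0.148, -0.989, -0.003], [-0.003, 0.003, -1.0]]
contact_force: [-0.1, 0.8, -1.3]
grip_width: 0.379
```

```bash
python3 go.py .365 .287 .109;  python3 - <<'E'
from h import *
p,d=vision.snapshot('wrist');cv2.imwrite('pics/w14.png',p)
E
```

```text
tool shift cm [-0.   -0.18  4.76] psi -8.5 t 27.05 tcp [0.3649 0.2854 0.1566]
```

View pics/w14.png

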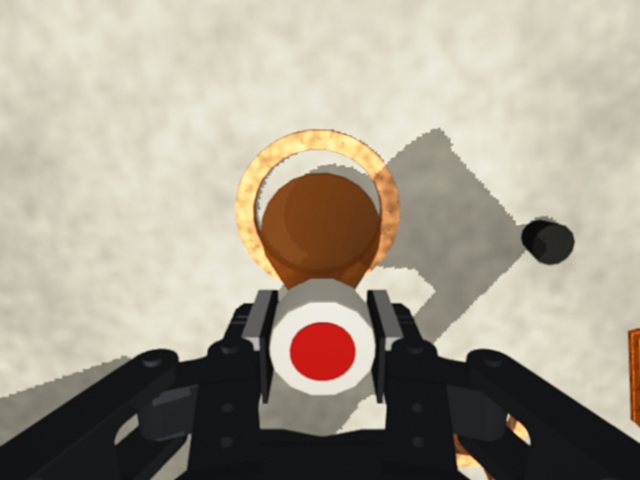

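The ring is centred at x=318 and the flask base at 321, so I'll shift about -1.5 mm while lowering.

>>> drive_tool(moves=[[[-0.1,-0.1,0.8],[0,0,0],-1],[[-0.15,-0.1,1.6],[0,0,0],-1],[[-0.15,-0.1,2.4],[0,0,0],-1],[[-0.15,-0.1,2.8],[0,0,0],-1],[[-0.15,-0.1,2.8],[0,0,0],-1]])

```text
clock: 27.6
tcp_pos: [0.3649, 0.2871, 0.1295]
tcp_rot: [[0.989, -0.149, -0.001], [-0.149, -0.989, -0.001], [-0.001, 0.001, -1.0]]
contact_force: [0.7, -1.3, -2.6]
grip_width: 0.377
```

```bash
python3 go.py .365 .287 .109;  python3 - <<'E'
from h import *
p,d=vision.snapshot('wrist');cv2.imwrite('pics/w15.png',p)
E
```

```text
tool shift cm [0.01 0.01 2.05] psi -8.5 t 27.6 tcp [0.3649 0.2871 0.1295]
```

View pics/w15.png

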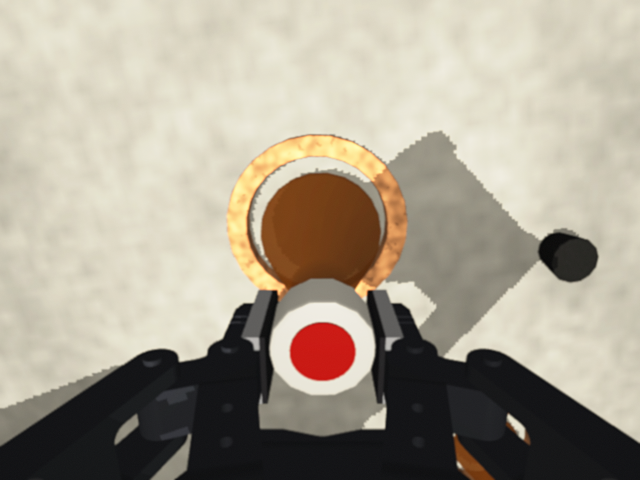

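>>> drive_tool(moves=[[[-0.1,0,0.5],[0,0,0],-1],[[-0.2,0,1],[0,0,0],-1],[[-0.2,0,1.4],[0,0,0],-1],[[-0.2,0,1.6],[0,0,0],-1],[[-0.2,0,1.7],[0,0,0],-1]])

```text
clock: 28.15
tcp_pos: [0.3632, 0.2877, 0.113]
tcp_rot: [[0.989, -0.148, -0.0], [-0.148, -0.989, -0.0], [-0.0, 0.0, -1.0]]
contact_force: [0.0, -0.2, -1.9]
grip_width: 0.382
```

>>> drive_tool(moves=[[[0,0,0.1],[0,0,0],-1],[[0,0,0.2],[0,0,0],-1],[[0,0,0.2],[0,0,0],-1]])

```text
clock: 28.45
tcp_pos: [0.3634, 0.2877, 0.1112]
tcp_rot: [[0.989, -0.149, 0.0], [-0.149, -0.989, -0.0], [0.0, 0.0, -1.0]]
contact_force: [0.3, -0.5, -1.9]
grip_width: 0.378
```

>>> drive_tool(moves=[[[0,0,0.1],[0,0,0],-1],[[0,0,0.2],[0,0,0],-1],[[0,0,0.2],[0,0,0],-1]])

```text
clock: 28.75
tcp_pos: [0.3634, 0.2878, 0.1093]
tcp_rot: [[0.989, -0.148, 0.0], [-0.148, -0.989, -0.0], [0.0, -0.0, -1.0]]
contact_force: [-0.2, 0.9, -2.1]
grip_width: 0.377
```

>>> drive_tool(moves=[[[0,0,0.05],[0,0,0],-1],[[0,0,0.1],[0,0,0],-1],[[0,0,0.1],[0,0,0],-1]])

```text
clock: 29.05
tcp_pos: [0.3635, 0.2881, 0.1092]
tcp_rot: [[0.989, -0.149, 0.001], [-0.149, -0.989, 0.001], [0.001, -0.001, -1.0]]
contact_force: [-1.7, -0.1, 5.6]
grip_width: 0.377
```

Contact is made, so I'll release and retreat.

>>> drive_tool(moves=[[[0,0,0],[0,0,0],0],[[0,0,0],[0,0,0],0.4],[[0,0,0],[0,0,0],0.8],[[0,0,0],[0,0,0],1],[[0,0,0],[0,0,0],1]])

```text
clock: 29.55
tcp_pos: [0.3634, 0.2877, 0.1082]
tcp_rot: [[0.989, -0.148, -0.0], [-0.148, -0.989, -0.0], [-0.0, 0.0, -1.0]]
contact_force: [0.4, -0.1, 0.3]
grip_width: 1.003
```

>>> drive_tool(moves=[[[0,0,-1],[0,0,0],1],[[0,0,-4],[0,0,0],1],[[0,0,-8],[0,0,0],1],[[0,0,-12],[0,0,0],1],[[0,0,-16],[0,0,0],1]])

```text
clock: 30.05
tcp_pos: [0.3631, 0.2875, 0.2707]
tcp_rot: [[0.989, -0.148, 0.001], [-0.148, -0.989, 0.0], [0.001, -0.0, -1.0]]
contact_force: [0.8, 0.7, -0.1]
grip_width: 1.006
```

```bash
python3 - <<'E'
from h import *
p,d=vision.snapshot('wrist');cv2.imwrite('pics/w16.png',p)
p,d=vision.snapshot('side');cv2.imwrite('pics/s2.png',p)
p,d=vision.snapshot('top');cv2.imwrite('pics/t3.png',p)
print(arm.sense()['tcp_pos'])
E
```

```text
[0.36447705 0.28861053 0.27159966]
```

View pics/w16.png

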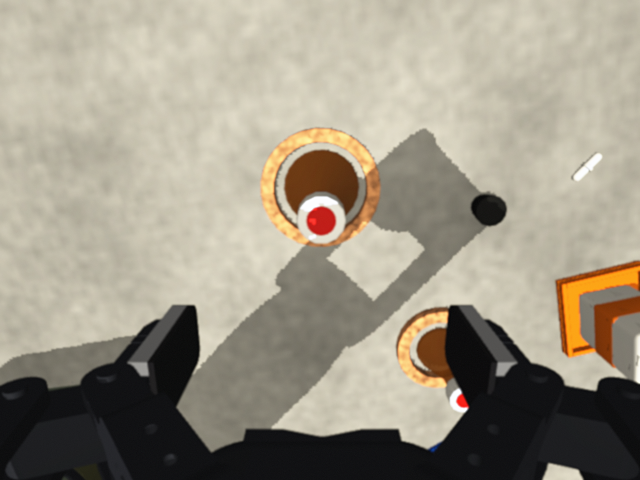

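View pics/s2.png

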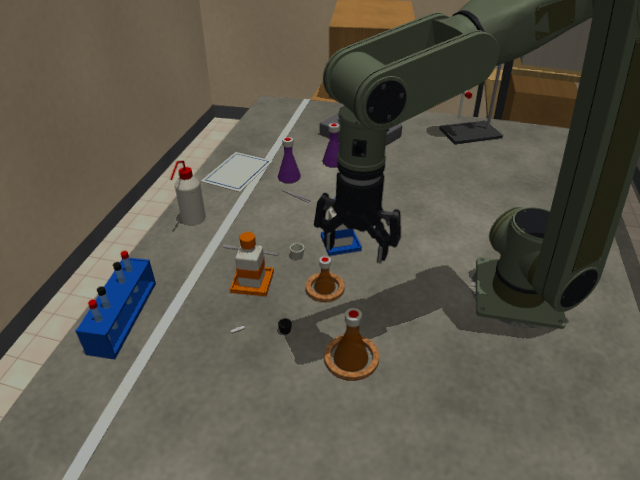

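View pics/t3.png

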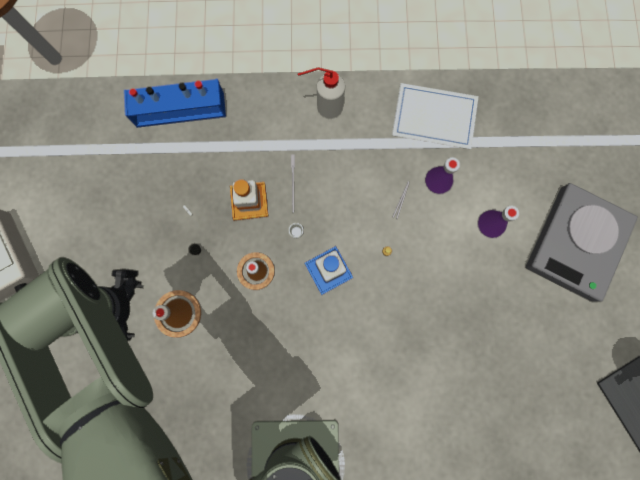

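All four stand in place, and the crucible (295,230) and bung (195,249) haven't moved. A quick numeric check comes before hand-in.

```bash
python3 - <<'E'
import cv2
im=cv2.imread('pics/t3.png')
a=cv2.resize(im[170:300,220:360],None,fx=5,fy=5,interpolation=cv2.INTER_CUBIC)[:600]
cv2.imwrite('pics/z1.png',a)
E
```

```text
(no output)
```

View pics/z1.png

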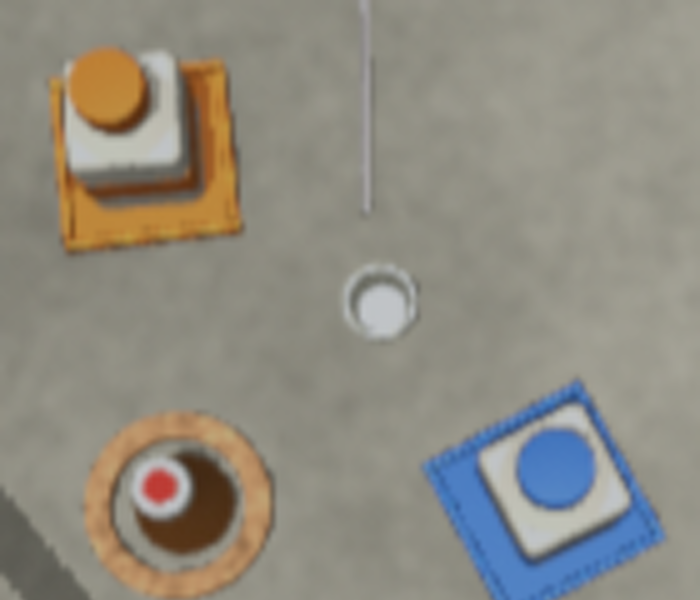

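```bash
python3 - <<'E'
from h import *
for n,uv,z,t in [('orange',(107,87),.143,(.646,.112)),('blue',(556,467),.143,(.466,-.088)),('small',(160,487),.093,(.4665,.095)),('smallbase',(184,502),.0,(.4665,.095))]:
    w=px2w('top',[((uv[0]+.5)/5-.5+220,(uv[1]+.5)/5-.5+170)],z)[0]; print(n,np.round((w[:2]-t)*1000,1))
print('large',(px2w('top',[(160.5,313)],.139)[0][:2]-[.365,.287])*1000)
print(arm.sense()['joint_velocities'])
arm.hand_in()
E
```

```text
orange [ 0.5 -0.9]
blue [ 1.9 -2.7]
small [ 1.  -2.1]
smallbase [ 3.1 -1. ]
large [-1.14721511  0.94242014]
[-0.00039366  0.03764843  0.0874669   0.00022094 -0.01460463 -0.00060288]
the job is handed in; nothing more can be done
```

I placed both bottles in the trays of their own colour and both amber flasks in the rings of their size. Then I raised the gripper clear and handed the job in at about 30 s of the 112 s allowed. Each was gripped by its cap or stopper, lowered until the wrist force showed contact, and then released.

The last checks from the top view measured these offsets from tray or ring centre:

| Item | Offset from centre | Limit |
|---|---|---|
| Orange bottle | about 1 mm | 18 mm |
| Blue bottle | about 3 mm | 18 mm |
| Small flask | about 2–3 mm | 12 mm |
| Large flask | about 1.5 mm | 12 mm |

- **Upright:** all four looked upright in the pictures. I did not measure their tilt.
- **Left alone:** the crucible, the bung and the purple flasks stayed where they were.
- **One disagreement:** before the grasps, the wrist camera read most positions about 3–4 mm lower along the jaw direction than the top camera. I split the difference at those grasps and centred both flasks on their rings by eye, and the offsets above stayed within limits.
- **At hand-in:** the arm's joints were still settling slightly, at under 0.1 rad/s. The gripper was open and touching nothing.

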